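# Fit the spray probe into the ion source

## Robot

A 6-joint arm with a two-finger parallel gripper is mounted at the origin on the work surface. World frame = base frame: x ahead of the robot, y to its left, z up, the work surface at z = 0. Lengths are in m, angles in rad, forces in N, time in s.
With the tool pointing down it reaches from about 0.35 to 0.775 m from the base axis. Payload 7.3 kg.
Tool frame: the origin (TCP) lies at the very end of the fingers, on their centre line; the grasp point (between the pads) lies grip_point_offset behind it (grip_point_offset is the distance from the TCP to the grasp point, in m); z points along the fingers, y is the direction in which the jaws open and shut (so a half turn about z gives the same grasp; the last joint's range is limited). The gripper opens to 92 mm and grips with 3 to 60 N. Pads are 19 mm wide; open, the fingers measure 130 mm over their backs; the gripper's body (75 mm by 190 mm) begins 47 mm behind the grasp point.
Start: joints at [1.044, 0.342, 1.524, -0, 1.275, -0.146], TCP at [0.195, 0.487, 0.227] pointing down, gripper open.
Joint ranges: [-2.53, 2.53], [-0.77, 2.02], [0.04, 2.7], [-1, 4.14], [0.28, 2.66], [-3.11, 3.11]. Speed limits (rad/s): [2.57, 2.57, 3.14, 3.14, 3.14, 3.14].

## Interface

Orientations are given as [roll, pitch, yaw] about the fixed x, y, z axes, in that order (R = Rz(yaw) Ry(pitch) Rx(roll)).
In Python, from cell import * gives the robot as it stands.
- The arm moves only by the shell command python3 -m inch 'ROWS' [OPENING] [FORCE]. ROWS is JSON, a list that holds one entry, the list of rows, each a list of 4 numbers: the shift along the tool's x, y, z in mm, then the turn about the tool's z in rad. In form: [[[x, y, z, roll], ...]]. A call has 1 to 10 rows; each row shifts and turns the commanded pose from where the row before left it, along the tool's axes as they then stand; what a row does not reach is not made up. A row lasts 1/8 s, in which the tool goes at most 62.5 mm and 10.7 degrees, less where a joint would pass 70% of its speed; a pose out of reach is approached as far as the arm can. A call with a gripper value outside its range is refused whole. OPENING is the closure, from -1 (fully open) to 1 (shut), set as the call begins (- or left out, the last holds). The fingers move at their own pace and stop on an object; FORCE is the grip in N (left out, the last holds). Time passes only in rows, so rows that do not move let the fingers close. It gives the time, the measured TCP pose, the force and the opening at its end, in the units of the state.
- observe(): the state, without advancing time (a new reading comes with each control period).
- read_camera(name): name is "scene" or "top" or "wrist"; returns a dict with "img" (400x640x3 uint8, blue, green, red), "fx", "fy", "cx", "cy" (pixels), "k1" (the pictures are not rectified: a ray, as slopes to the right and down, at radius r is drawn at 1 + k1 r^2 times it, then the intrinsics apply), "eye" and "rotation" of the camera in the world; the wrist camera has in their place "T_tool_cam" (4x4, takes a point from camera to tool coordinates, whose origin is the TCP and whose axes are the flange's). Camera axes: x right, y down, z forward; pixel columns grow to the right and rows downward; lengths in m; the calibration is good to about 2 mm. A picture is of the moment at which its call begins: read the wrist's pose just before it. There is no depth.
- hand_in(): hands the job in, once; it reports no verdict.
Trained networks look in the newest picture that a camera, given by its name, has taken for a name from the list of things; names that differ only in an ending like _2 or _b are one class to them, and where a whole thing is asked for, a point or a joint stands for the part that bears it (a point fixed in the world has none). Each returns a list of dicts, best first, with "conf" (0 to 1); they miss things now and then, are a little off and sometimes report something else, mostly with a low value. They report only what shows in the picture. A call takes as long as a camera call.
- boxes_of(camera, label): "at" ([row, column] in pixels, amid what is visible of it).
- place_of(camera, label): "at" ([row, column] in pixels: a listed point, or the origin of a listed thing).
The state is a dict: "time": time; "qpos": joint angles; "qvel": joint speeds; "joint_efforts": joint torques, N m; "tool_pos": TCP position; "tool_rot": TCP orientation; "contact_force": force on the tool from outside, world axes, zero at the start; "torque": the same for the moment, N m; "opening": finger opening in m.
Only numpy, scipy, OpenCV 4.12 (cv2) and the standard library are available. Lean on these libraries where they do the work, as an engineer would, in place of code of your own. Each camera call takes 0.05 s, during which the arm holds its last target. There are 200 camera calls.

## Task

Lift the blue-headed spray probe out of its stand, push it down into the port on top of the ion source with its two pins in the keyways, and turn it a quarter turn clockwise to the stop against the spring. Finish still gripping the probe and pressing it down flush on the port, because I am about to tighten the lock screw; leave the yellow-headed probe, the vials, the bottle and the beaker where they are.

Things in the scene. Friction and masses are not known exactly. Their poses are not given: they have to be found in the camera images.
- probe: Spray probe with a blue head, 0.35 kg, upright in one of the stand's two holes. Origin: centre of the underside of its round aluminium flange (56 mm in diameter, 5 mm thick, red lines on it over the pins); z up along the probe. Below the flange: collar 29 mm in diameter and 22 mm long, then a 17 mm barrel and the needle, its tip at z -95 mm.
- head (a point): Centre of the probe's blue square head, 32 mm above the probe's origin: 34 x 34 x 40 mm (z 12 to 52 mm above the origin), flat sides along the probe's x and y axes; grip it across two facing flats. A 28 mm neck joins it to the flange; a white nut on top reaches 68 mm above the origin.
- pins (a point): Middle of the probe's two bayonet pins, 14.5 mm below the probe's origin, axes as the probe's. The pins, 6 mm thick, reach out along +x and -x to 21 mm from the axis. Either pin goes into either keyway.
- port (a point): Centre of the port's top face, 150 mm above the bench; axes as the source's, z up. Steel boss 62 mm in diameter, 33 mm bore. Its lip, 8 mm thick, has two keyways 11 mm wide along +x and -x (green marks). The probe goes in until its flange is flush on the face; from 8 mm above flush it presses on a sprung ring: 4 N at first touch, 14 N when flush.
- stop (a point): Red mark on the port's face, 27 mm from its centre, 80 degrees clockwise (seen from above) from the +x keyway; its x axis points outward from the port's centre, z up; another mark lies across from it. With the probe flush, its pins are 3.5 mm clear below the lip and turn clockwise only, to a stop at the red marks. If let go there, the spring lifts the probe 3.5 mm.
- source: Ion source housing off the instrument, white and grey box 160 x 180 x 120 mm (x, y, z) with the port boss in the middle of its roof and a black door with a round window on its +x side; heavy, does not move. Origin: centre of its underside.
- stand: Probe stand that does not move: white plate 90 x 250 mm (x, y) on aluminium sides, top 110 mm above the bench, with two holes 46 mm in diameter at y -65 and +65 mm, in which the probes hang by their flanges. Origin: centre of its underside, z up.
- probe_b: The other probe, same shape with a yellow head, in the other hole of the stand; to be left alone. Origin: centre of the underside of its flange.
- vials: Blue tray of small vials, 70 x 140 x 42 mm (x, y, z), to be left alone. Origin: centre of its underside.
- bottle: Amber solvent bottle with blue cap, 86 mm in diameter, 180 mm high, to be left alone. Origin: centre of its underside.
- beaker: Glass beaker, 70 mm in diameter, 90 mm high, to be left alone. Origin: centre of its underside.

How it is judged:
By the outcome, as a careful person would: the job done as asked, in the order asked, and still so for the second after the job is handed in, while the arm keeps its last pose, push and grip.
It also fails if it takes over 45 s, if anything falls off the work surface, if the arm or the gripper's body presses on something with over 40 N, if the wrist force passes 120 N, or if a joint passes its speed limit or range.

## Working session

There is one attempt and no reset: what is moved stays moved. The work goes in short steps, Python scripts to look and compute and a shell command to move; the robot and the scene stay as the last step left them, time stands still between calls to the robot, and variables do not carry over. Pictures are saved under pics/ and viewed, about 8 in all and at most 12, crops included, and the job is handed in when it is done.

```bash
ls; mkdir -p pics
cat > h.py <<'E'
from cell import *
import numpy as np, cv2
from scipy.spatial.transform import Rotation as R
def cam(name):
    s=observe(); c=read_camera(name)
    if name=="wrist":
        T=np.eye(4);T[:3,:3]=R.from_euler('xyz',s['tool_rot']).as_matrix();T[:3,3]=s['tool_pos']
        T=T@np.array(c['T_tool_cam']);c['eye']=T[:3,3];c['rotation']=T[:3,:3]
    c['eye']=np.array(c['eye']);c['rotation']=np.array(c['rotation']);return c
def K(c): return np.array([[c['fx'],0,c['cx']],[0,c['fy'],c['cy']],[0,0,1.]]),np.array([c['k1'],0,0,0.])
def ray(c,at):
    k,d=K(c);p=cv2.undistortPoints(np.array([[[at[1],at[0]]]],float),k,d)[0,0]
    return c['rotation']@np.array([p[0],p[1],1.])
def at_z(c,at,z):
    r=ray(c,at);return c['eye']+r*(z-c['eye'][2])/r[2]
def proj(c,P):
    k,d=K(c);Rt=c['rotation'].T
    q=cv2.projectPoints(np.array(P,float).reshape(-1,3),cv2.Rodrigues(Rt)[0],-Rt@c['eye'],k,d)[0].reshape(-1,2)
    return q[:,::-1]
E
python3 - <<'E'
from h import *
s=observe();print({k:np.round(v,3) for k,v in s.items()});
import cell;print([n for n in dir(cell) if n[0]!='_']); print(globals().get('grip_point_offset'))
Z={'head':.147,'probe':.115,'port':.15,'stop':.15,'source':0,'stand':0,'probe_b':.115,'vials':0,'bottle':0,'beaker':0}
for n in ["top","scene"]:
    c=cam(n);cv2.imwrite(f"pics/{n}0.png",c['img']);print(n,c['eye'].round(3))
    for l,z in Z.items():
        for d in place_of(n,l)[:3]: print(l,np.round(d['at'],1),round(d['conf'],2),at_z(c,d['at'],z).round(4))
E
```

```text
pics
{'time': np.float64(0.0), 'qpos': array([ 1.044,  0.343,  1.525, -0.   ,  1.275, -0.146]), 'qvel': array([-0.   ,  0.001, -0.   , -0.002, -0.001,  0.001]), 'joint_efforts': array([-2.0000e-03, -4.3123e+01, -2.4422e+01,  7.1000e-02,  5.6000e-02,
       -0.0000e+00]), 'tool_pos': array([0.195, 0.487, 0.226]), 'tool_rot': array([-3.14 , -0.   ,  2.761]), 'contact_force': array([ 0.098,  0.552, -0.395]), 'torque': array([-0.048,  0.008,  0.059]), 'opening': np.float64(0.092)}
['IKError', 'boxes_of', 'grip_point_offset', 'hand_in', 'observe', 'place_of', 'read_camera']
0.0188
top [0.317 0.022 1.327]Traceback (most recent call last):
  File "<stdin>", line 8, in <module>
  File "h.py", line 15, in at_z
    r=ray(c,at);return c['eye']+r*(z-c['eye'][2])/r[2]
                                                  ~^^^
IndexError: invalid index to scalar variable.
```

```bash
sed -i "s/c\['rotation'\]=np.array(c\['rotation'\]);return c/r=np.array(c['rotation']);c['rotation']=r if r.ndim==2 else R.from_euler('xyz',r).as_matrix();return c/" h.py
python3 - <<'E'
from h import *
print(np.round(read_camera('top')['rotation'],3))
Z={'head':.147,'probe':.115,'port':.15,'stop':.15,'source':0,'stand':0,'vials':0,'bottle':0,'beaker':0}
for n in ["top","scene"]:
    c=cam(n);cv2.imwrite(f"pics/{n}0.png",c['img']);print(n,c['eye'].round(3))
    for l,z in Z.items():
        for d in place_of(n,l)[:3]: print(l,np.round(d['at'],1),round(d['conf'],2),at_z(c,d['at'],z).round(4))
E
```

```text
[-2.908 -0.007 -1.565]
top [0.317 0.022 1.327]
head [206.1 290.1] 0.7 [0.5733 0.0936 0.147 ]
head [225.4 367.3] 0.18 [ 0.5105 -0.1607  0.147 ]
probe [202.6 250.9] 0.52 [0.5914 0.2294 0.115 ]
probe [206.5 287.9] 0.46 [0.5788 0.103  0.115 ]
port [224.1 368.3] 0.94 [ 0.5143 -0.1636  0.15  ]
stop [222.1 375.1] 0.61 [ 0.5211 -0.1862  0.15  ]
source [232.1 359.2] 0.9 [ 0.5095 -0.153   0.    ]
source [248.1 194.7] 0.28 [0.4464 0.4456 0.    ]
stand [208.6 276.1] 0.59 [0.5953 0.1543 0.    ]
vials [164.7 327.8] 0.61 [ 0.7686 -0.0385  0.    ]
bottle [241.3 426.4] 0.56 [ 0.4771 -0.399   0.    ]
beaker [252.  194.3] 0.96 [0.4323 0.446  0.    ]
scene [ 1.577 -0.208  1.202]
head [187.4 342.3] 0.64 [0.59   0.0893 0.147 ]
probe [189.  384.9] 0.82 [0.5961 0.2291 0.115 ]
probe [192.3 344.6] 0.7 [0.5826 0.1    0.115 ]
port [182.9 259. ] 0.85 [ 0.5181 -0.16    0.15  ]
port [192.3 340.4] 0.57 [0.6118 0.0776 0.15  ]
stop [184.5 251.3] 0.57 [ 0.5199 -0.1843  0.15  ]
stop [189.3 383.7] 0.33 [0.6281 0.2111 0.15  ]
source [210.  263.5] 0.92 [ 0.4985 -0.1555  0.    ]
source [188. 342.] 0.58 [0.4552 0.129  0.    ]
source [212.8 364.3] 0.28 [0.5837 0.1731 0.    ]
stand [211.7 359.4] 0.73 [0.5754 0.1584 0.    ]
vials [265.3 316.9] 0.86 [ 0.7573 -0.028   0.    ]
vials [189.8 341. ] 0.67 [0.463  0.1233 0.    ]
vials [185.4 252.3] 0.53 [ 0.3745 -0.1781  0.    ]
bottle [218.5 185.3] 0.84 [ 0.4802 -0.4164  0.    ]
beaker [171.2 425.1] 0.68 [0.4375 0.448  0.    ]
```

View pics/top0.png

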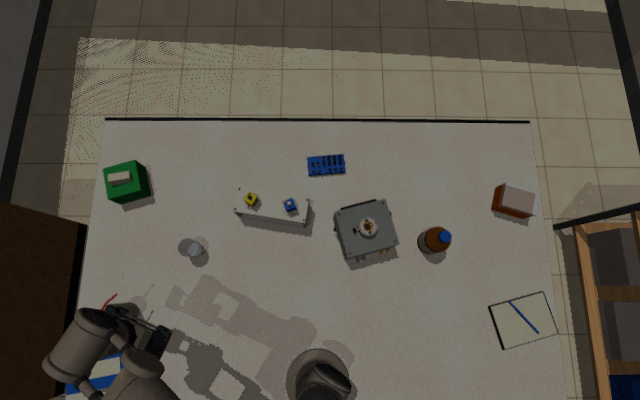

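View pics/scene0.png

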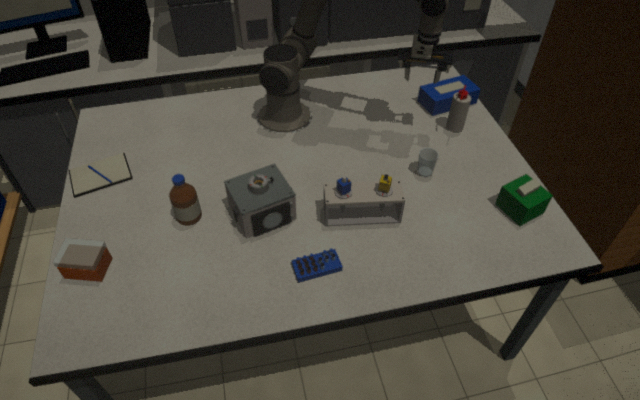

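```bash
cat >> h.py <<'E'
def rel(P,yaw=None):
    s=observe();M=R.from_euler('xyz',s['tool_rot']).as_matrix()
    print('tcp',s['tool_pos'].round(4) if hasattr(s['tool_pos'],'round') else s['tool_pos'],'rot',np.round(s['tool_rot'],4),'tool mm',(1000*M.T@(np.array(P)-s['tool_pos'])).round(1),'yaw_x',np.degrees(np.arctan2(M[1,0],M[0,0])).round(2))
E
python3 -c "
from h import *
print(np.round(read_camera('wrist')['T_tool_cam'],3)); rel([.56,.09,.33])"
python3 -m inch '[[[-50,-20,-10,0],[-50,-20,-10,0],[-50,-20,-10,0],[-50,-20,-10,0],[-50,-20,-10,0],[-50,-20,-10,0],[-50,-20,-10,0],[-50,-20,-10,0],[-50,-20,-10,0],[-30,-20,-10,0]]]' -1 20
```

```text
[[ 0.    -0.966 -0.259  0.071]
 [ 1.     0.     0.     0.001]
 [ 0.    -0.259  0.966 -0.157]
 [ 0.     0.     0.     1.   ]]
tcp [0.1951 0.4874 0.2267] rot [ 3.1415 -0.      2.7607] tool mm [-486.5 -233.3 -103.3] yaw_x 158.18
time: 2.45
tool_pos: [0.5679, 0.1214, 0.3265]
tool_rot: [-3.141, -0.0, 2.76]
contact_force: [-0.7, 0.2, -1.0]
opening: 0.0919
```

Run:
```python
from h import *
c=cam('wrist');cv2.imwrite("pics/w1.png",c['img'])
for l,z in {'head':.142,'probe':.11,'pins':.0955}.items():
    for d in place_of('wrist',l)[:3]: print(l,np.round(d['at'],1),round(d['conf'],2),at_z(c,d['at'],z).round(4))
```

```text
head [194.5 301. ] 0.91 [0.5804 0.0966 0.142 ]
probe [157.1 403.6] 0.9 [0.5907 0.2256 0.11  ]
probe [182.1 303.2] 0.79 [0.5741 0.1004 0.11  ]
pins [181.3 302.6] 0.74 [0.5756 0.0982 0.0955]
```

View pics/w1.png

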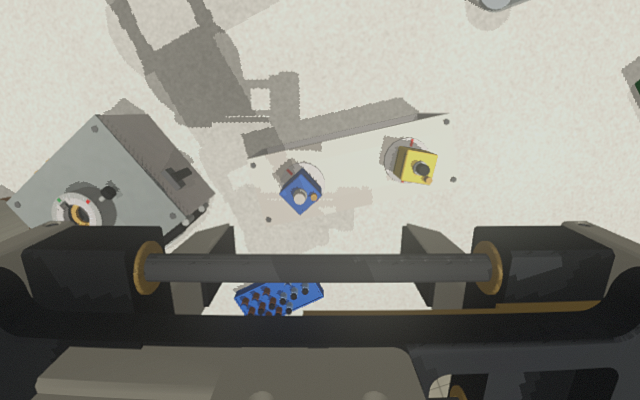

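Run:
```python
import cv2,numpy as np
i=cv2.imread('pics/w1.png')
a=cv2.resize(i[140:230,250:350],(400,360),interpolation=cv2.INTER_CUBIC)
b=cv2.resize(i[175:265,30:130],(400,360),interpolation=cv2.INTER_CUBIC)
cv2.imwrite('pics/w1c.png',np.hstack([a,b]))
```

```text
(no output)
```

View pics/w1c.png

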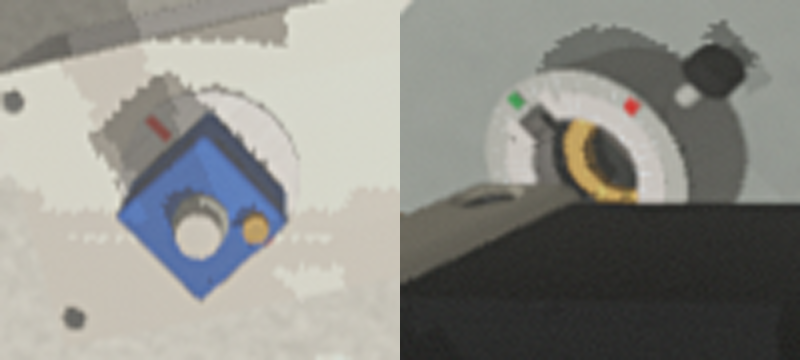

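Run:
```python
from h import *
c=cam('wrist')
f=lambda r,cc,z:at_z(c,[r,cc],z)
q=np.array([f(193.75,280,.162),f(215,300.5,.162),f(193.75,321.75,.162),f(172.5,301.2,.162)])
print(q.round(4),q.mean(0).round(4))
for i in range(4):
    d=q[(i+1)%4]-q[i];print(np.linalg.norm(d).round(4),np.degrees(np.arctan2(d[1],d[0])).round(1))
red=f(172,289.3,.115);ctr=np.r_[q.mean(0)[:2],.115];d=red-ctr;print('red',red.round(4),np.linalg.norm(d).round(4),np.degrees(np.arctan2(d[1],d[0])).round(1))
g=f(200,58.75,.15);r=f(201.75,87.75,.15);p=np.array([.516,-.162,.15])
print('green',g.round(4),'stop',r.round(4))
for x in(g,r):d=x-p;print(np.linalg.norm(d).round(4),np.degrees(np.arctan2(d[1],d[0])).round(1))
d=r-g;print(np.linalg.norm(d),np.degrees(np.arctan2(d[1],d[0])))
rel([ctr[0],ctr[1],.33])
```

```text
[[0.565  0.0808 0.162 ]
 [0.5955 0.0919 0.162 ]
 [0.5818 0.1224 0.162 ]
 [0.5521 0.1109 0.162 ]] [0.5736 0.1015 0.162 ]
0.0324 20.2
0.0334 114.2
0.0318 -158.7
0.0328 -66.8
red [0.5537 0.092  0.115 ] 0.0221 -154.6
green [ 0.4779 -0.1651  0.15  ] stop [ 0.493  -0.1328  0.15  ]
0.0383 -175.4
0.0371 128.3
0.035614660511063434 64.83215780118464
tcp [0.5659 0.1238 0.3264] rot [ 3.1415e+00 -1.0000e-03  2.7608e+00] tool mm [-15.4 -17.8  -3.7] yaw_x 158.18
```

```bash
python3 -m inch '[[[-15.4,-17.8,0,0],[0,0,16,0.158],[0,0,16,0.158],[0,0,16,0.158],[0,0,16,0.158],[0,0,12,0.158],[0,0,0,0]]]'
python3 - <<'E'
from h import *
c=cam('wrist');cv2.imwrite("pics/w2.png",c['img'][100:400])
for l,z in {'head':.142,'probe':.11,'pins':.0955}.items():
    for d in place_of('wrist',l)[:2]: print(l,np.round(d['at'],1),round(d['conf'],2),at_z(c,d['at'],z).round(4))
E
```

```text
time: 3.58
tool_pos: [0.5728, 0.1024, 0.2499]
tool_rot: [-3.14, -0.001, 1.974]
contact_force: [-0.3, 1.1, 0.7]
opening: 0.0919
head [204.9 320.3] 0.58 [0.5781 0.0939 0.142 ]
probe [ 73.  395.4] 0.89 [0.5955 0.2266 0.11  ]
probe [190.1 318.9] 0.71 [0.5748 0.0986 0.11  ]
pins [187.6 320.4] 0.76 [0.5766 0.0983 0.0955]
```

View pics/w2.png

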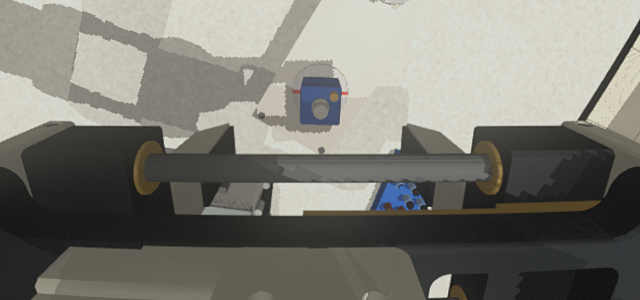

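Run:
```python
from h import *
c=cam('wrist')
a=at_z(c,[192,296],.115);b=at_z(c,[193,346],.115);m=(a+b)/2
print(a.round(4),b.round(4),m.round(4),np.linalg.norm(a-b).round(4),np.degrees(np.arctan2(*(b-a)[1::-1])).round(2))
t=np.array([at_z(c,[224,301],.162),at_z(c,[224,340],.162),at_z(c,[195,340],.162),at_z(c,[195,302],.162)]);print(t.round(4),t.mean(0).round(4))
rel([m[0],m[1],.123]);rel([.5765,.0975,.123])
```

```text
[0.5564 0.088  0.115 ] [0.6019 0.1063 0.115 ] [0.5792 0.0972 0.115 ] 0.0491 21.91
[[0.5691 0.0763 0.162 ]
 [0.5995 0.0893 0.162 ]
 [0.589  0.1125 0.162 ]
 [0.5602 0.1002 0.162 ]] [0.5795 0.0946 0.162 ]
tcp [0.5742 0.1015 0.2515] rot [3.1403e+00 4.0000e-04 1.9730e+00] tool mm [ -5.8   2.7 128.5] yaw_x 113.04
tcp [0.5742 0.1015 0.2515] rot [3.1403e+00 4.0000e-04 1.9730e+00] tool mm [ -4.5   0.4 128.5] yaw_x 113.04
```

```bash
python3 -m inch '[[[-5,1.5,28,0.012],[0,0,40,0],[0,0,35,0],[0,0,24,0],[0,0,0,0]]]'
python3 -m inch '[[[0,0,0,0],[0,0,0,0],[0,0,0,0],[0,0,0,0],[0,0,0,0]]]' 1 45
```

```text
time: 4.45
tool_pos: [0.5764, 0.097, 0.1224]
tool_rot: [-3.138, -0.001, 1.96]
contact_force: [-0.7, 0.2, 0.3]
opening: 0.0919
time: 5.08
tool_pos: [0.5774, 0.0971, 0.1239]
tool_rot: [3.141, -0.0, 1.959]
contact_force: [-0.4, -0.3, 0.6]
opening: 0.0465
```

```bash
python3 -m inch '[[[0,0,0,0],[0,0,0,0],[0,0,0,0]]]' 1 45
python3 -m inch '[[[0,0,-10,0],[0,0,-30,0],[0,0,-40,0],[0,0,-40,0],[0,0,-40,0],[0,0,-20,0],[0,0,0,0]]]'
```

```text
time: 5.45
tool_pos: [0.5774, 0.097, 0.1237]
tool_rot: [-3.141, -0.0, 1.959]
contact_force: [-1.1, -1.0, 0.5]
opening: 0.0338
time: 6.32
tool_pos: [0.5779, 0.0971, 0.3055]
tool_rot: [3.138, 0.001, 1.959]
contact_force: [0.8, -0.5, -3.4]
opening: 0.034
```

```bash
python3 -m inch '[[[-20,-20,0,0],[-37,-37,0,0],[-37,-37,0,0],[-30,-36,0,0],[-20,-20,0,0],[0,0,0,0.13],[0,0,0,0]]]'
python3 - <<'E'
from h import *
c=cam('wrist');cv2.imwrite("pics/w3.png",c['img'])
for l,z in {'port':.15,'stop':.15,'probe':observe()['tool_pos'][2]-.013,'pins':observe()['tool_pos'][2]-.0275}.items():
    for d in place_of('wrist',l)[:3]: print(l,np.round(d['at'],1),round(d['conf'],2),at_z(c,d['at'],z).round(4))
rel([.512,-.161,.3])
E
```

```text
time: 7.2
tool_pos: [0.4924, -0.0931, 0.3025]
tool_rot: [-3.14, -0.001, 1.829]
contact_force: [-0.1, 0.5, -2.6]
opening: 0.0339
probe [236.4 321. ] 0.56 [ 0.4936 -0.0932  0.2897]
pins [224.3 318.6] 0.71 [ 0.4917 -0.0915  0.2752]
tcp [ 0.4931 -0.0926  0.3034] rot [-3.1412e+00 -4.0000e-04  1.8309e+00] tool mm [-71.    0.7   3.3] yaw_x 104.9
```

View pics/w3.png

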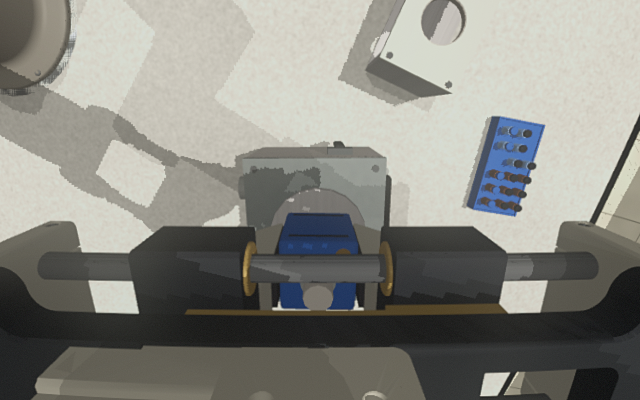

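```bash
python3 -m inch '[[[-30,0,0,0],[-45,0,0,0],[-45,0,0,0],[-35,0,0,0],[0,0,0,0]]]'
python3 - <<'E'
from h import *
c=cam('wrist');cv2.imwrite("pics/w4.png",c['img'])
z0=observe()['tool_pos'][2]-.013
for l,z in {'port':.15,'stop':.15,'probe':z0,'pins':z0-.0145,'source':0}.items():
    for d in place_of('wrist',l)[:3]: print(l,np.round(d['at'],1),round(d['conf'],2),at_z(c,d['at'],z).round(4))
rel([.512,-.161,.3])
i=c['img'];a=cv2.resize(i[60:240,240:420],(600,600),interpolation=cv2.INTER_CUBIC);cv2.imwrite('pics/w4c.png',a)
E
```

```text
time: 8.07
tool_pos: [0.5328, -0.2449, 0.3025]
tool_rot: [-3.141, -0.0, 1.827]
contact_force: [-0.2, -0.3, -2.5]
opening: 0.034
stop [123.5 317. ] 0.59 [ 0.5161 -0.1877  0.15  ]
probe [231.9 318.2] 0.8 [ 0.5317 -0.2426  0.2898]
pins [222.  320.9] 0.75 [ 0.5331 -0.2414  0.2753]
source [ 97.7 313.1] 0.8 [ 0.5024 -0.1596  0.    ]
tcp [ 0.5326 -0.2418  0.304 ] rot [3.1413 0.     1.8303] tool mm [83.3  0.8  4. ] yaw_x 104.87
```

View pics/w4c.png

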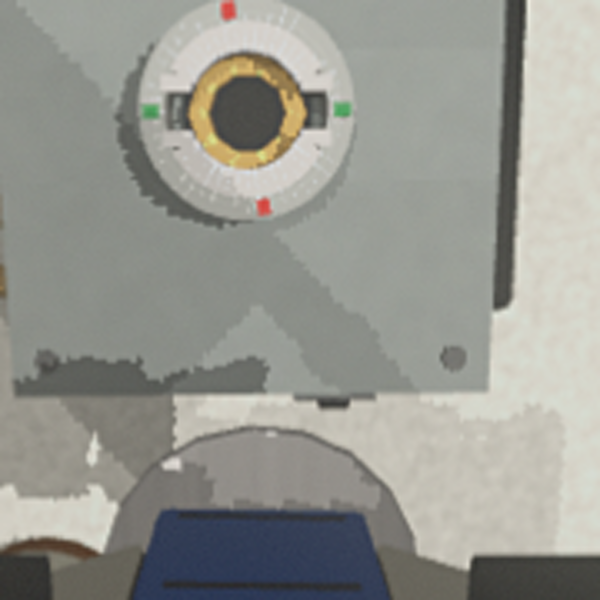

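Run:
```python
from h import *
c=cam('wrist');s=observe();M=R.from_euler('xyz',s['tool_rot']).as_matrix();t=np.array(s['tool_pos'])
f=lambda r,cc,z:at_z(c,[r,cc],z)
gl,gr,ru,rd=f(93.6,285,.15),f(93,342.6,.15),f(63.3,308.7,.15),f(122.1,319.2,.15)
p=(gl+gr+ru+rd)/4;print(((gl+gr)/2).round(4),((ru+rd)/2).round(4),np.linalg.norm(gr-gl),np.linalg.norm(ru-rd))
an=lambda v:np.degrees(np.arctan2(v[1],v[0]))
print('axis',an(gr-gl),'stop',an(rd-ru), 'port',p.round(4),'tool mm',(1e3*M.T@(p-t)).round(1),'tool yaw',an(M[:,0]))
z0=t[2]-.013
for z in(z0,z0+.005): e=f(188.4,318.6,z);print('flange edge tool mm',(1e3*M.T@(e-t)).round(1))
for l,z in {'probe':z0,'pins':z0-.0145}.items():
  for d in place_of('wrist',l)[:1]: print(l,(1e3*M.T@(at_z(c,d['at'],z)-t)).round(1))
```

```text
[ 0.5057 -0.1579  0.15  ] [ 0.5059 -0.1579  0.15  ] 0.05540788566021403 0.05528314346534355
axis 15.438058499653675 stop -64.73881397706312 port [ 0.5058 -0.1579  0.15  ] tool mm [ 88.1  -4.5 154.1] tool yaw 104.86202545364614
flange edge tool mm [28.8 -0.3 13. ]
flange edge tool mm [30.1 -0.3  8. ]
probe [ 2.8 -0.7 13. ]
pins [ 3.1 -0.2 27.5]
```

```bash
python3 -m inch '[[[20,-1,0,-0.01],[35,-2,0,0],[31.5,-1.2,0,0],[0,0,0,0],[0,0,25,0],[0,0,35,0],[0,0,30,0],[0,0,10,0],[0,0,0,0]]]'
python3 - <<'E'
from h import *
rel([.5058,-.1579,.1638]); c=cam('scene')
i=c['img'];print(proj(c,[.5058,-.1579,.15]))
cv2.imwrite('pics/s5.png',cv2.resize(i[130:250,200:330],(780,720))[:600])
E
```

```text
time: 9.65
tool_pos: [0.506, -0.1609, 0.2038]
tool_rot: [-3.141, -0.0, 1.839]
contact_force: [-0.0, 0.2, -2.7]
opening: 0.0341
tcp [ 0.506  -0.1609  0.2038] rot [-3.1414e+00 -1.0000e-04  1.8386e+00] tool mm [ 2.9  0.6 40. ] yaw_x 105.34
[[180.08029846 259.14183412]]
```

View pics/s5.png

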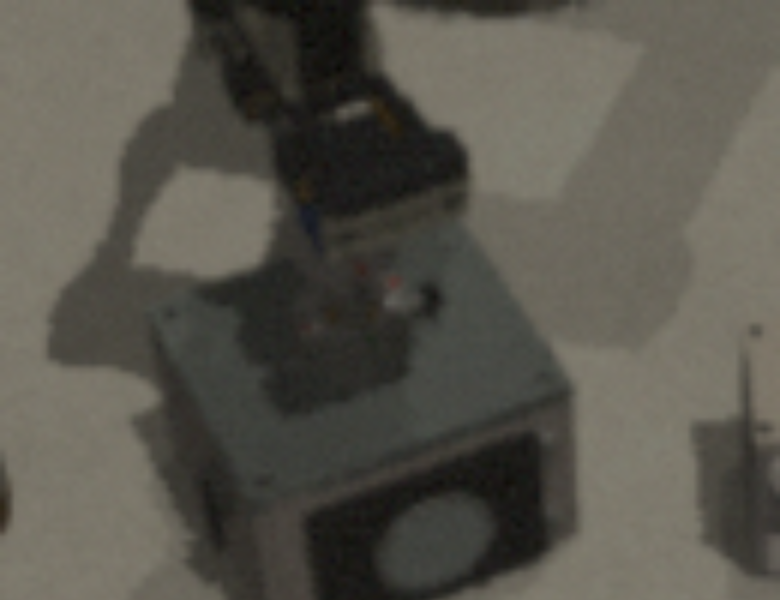

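```bash
python3 -m inch '[[[0,0,8,0],[0,0,7,0],[0,0,3,0],[0,0,2,0],[0,0,0,0]]]'
python3 -m inch '[[[0,0,2,0],[0,0,2,0],[0,0,0,0]]]'
```

```text
time: 10.32
tool_pos: [0.5058, -0.1605, 0.1837]
tool_rot: [3.142, -0.0, 1.839]
contact_force: [-0.2, -0.0, -3.1]
opening: 0.034
time: 10.7
tool_pos: [0.5057, -0.1604, 0.1795]
tool_rot: [-3.141, -0.0, 1.839]
contact_force: [0.6, 0.1, -3.3]
opening: 0.0343
```

```bash
python3 -m inch '[[[0,0,2,0],[0,0,2,0],[0,0,2,0],[0,0,0,0]]]'
python3 -m inch '[[[0,0,2,0],[0,0,2,0],[0,0,0,0]]]'
```

```text
time: 11.2
tool_pos: [0.5057, -0.1604, 0.1735]
tool_rot: [-3.141, -0.0, 1.839]
contact_force: [-0.2, 0.2, -3.3]
opening: 0.0338
time: 11.58
tool_pos: [0.506, -0.1605, 0.1702]
tool_rot: [3.141, 0.0, 1.839]
contact_force: [-1.9, 0.1, 2.9]
opening: 0.0334
```

```bash
python3 -m inch '[[[0,0,2,0],[0,0,2,0],[0,0,0,0]]]'
python3 -m inch '[[[0,0,1.5,0],[0,0,1,0],[0,0,0,0]]]'
```

```text
time: 11.95
tool_pos: [0.506, -0.1606, 0.1663]
tool_rot: [3.141, 0.001, 1.839]
contact_force: [-1.9, 0.5, 6.6]
opening: 0.0339
time: 12.32
tool_pos: [0.506, -0.1606, 0.1642]
tool_rot: [3.141, 0.001, 1.839]
contact_force: [-3.4, 1.5, 8.9]
opening: 0.0339
```

```bash
python3 -m inch '[[[0,0,0.7,0],[0,0,0,0]]]' 1 60
python3 -m inch '[[[0,0,0.7,0],[0,0,0,0]]]'
python3 -m inch '[[[0,0,0.5,0],[0,0,0,0]]]'
```

```text
time: 12.58
tool_pos: [0.506, -0.1606, 0.1637]
tool_rot: [3.14, 0.001, 1.839]
contact_force: [-3.2, 0.6, 11.0]
opening: 0.0339
time: 12.82
tool_pos: [0.506, -0.1606, 0.1637]
tool_rot: [3.14, 0.001, 1.839]
contact_force: [-5.0, 2.5, 16.0]
opening: 0.0339
time: 13.08
tool_pos: [0.506, -0.1606, 0.1637]
tool_rot: [3.14, 0.002, 1.839]
contact_force: [-5.8, 3.2, 19.6]
opening: 0.0336
```

```bash
python3 -m inch '[[[0.4,-0.4,0,0],[0,-0.2,0,0.1],[0,-0.2,0,0.12],[0,-0.2,0,0.12],[0,0,0,0]]]'; python3 -c "
from h import *
print(observe()['torque'])"
```

```text
time: 13.7
tool_pos: [0.5062, -0.1615, 0.1638]
tool_rot: [3.136, 0.003, 1.497]
contact_force: [-1.1, -0.8, 16.0]
opening: 0.0335
[-0.27065047  0.57856676 -0.12408549]
```

```bash
python3 -m inch '[[[0,-0.2,0,0.12],[0,-0.2,0,0.12],[0,-0.2,0,0.12],[0,-0.2,0,0.12],[0,0,0,0]]]'; python3 -c "
from h import *
print(observe()['torque'])"
python3 -m inch '[[[0,-0.2,0,0.12],[0,-0.2,0,0.12],[0,-0.2,0,0.12],[0,0,0,0.08],[0,0,0,0]]]'; python3 -c "
from h import *
print(observe()['torque'])"
```

```text
time: 14.32
tool_pos: [0.5058, -0.1616, 0.1638]
tool_rot: [3.135, 0.0, 1.017]
contact_force: [-1.1, -1.8, 14.5]
opening: 0.0337
[-0.43195302  0.44725353 -0.08002697]
time: 14.95
tool_pos: [0.5051, -0.1612, 0.1638]
tool_rot: [3.136, -0.002, 0.578]
contact_force: [-1.9, -2.3, 15.5]
opening: 0.0336
[-0.40114196  0.6050551  -0.0806698 ]
```

Now 0.14 rad short of the expected stop; ease in while watching the torque.

```bash
for k in 1; do python3 -m inch '[[[0,0,0.3,0.06],[0,0,0,0.05],[0,0,0,0]]]'; python3 -c "
from h import *
print(observe()['torque'])"; done
python3 -m inch '[[[0,0,0,0.03],[0,0,0,0]]]'; python3 -c "
from h import *
print(observe()['torque'])"
python3 -m inch '[[[0,0,0,0.03],[0,0,0,0]]]'; python3 -c "
from h import *
print(observe()['torque'])"
```

```text
time: 15.32
tool_pos: [0.5053, -0.1613, 0.1638]
tool_rot: [3.135, -0.003, 0.469]
contact_force: [-1.7, -2.6, 16.7]
opening: 0.0334
[-0.34149928  0.60240825  0.03055122]
time: 15.58
tool_pos: [0.5055, -0.1612, 0.1638]
tool_rot: [3.135, -0.004, 0.439]
contact_force: [-1.2, -1.5, 15.2]
opening: 0.0338
[-0.27166371  0.45517875  0.26862778]
time: 15.82
tool_pos: [0.5059, -0.1611, 0.1638]
tool_rot: [3.135, -0.005, 0.409]
contact_force: [1.2, -0.8, 16.8]
opening: 0.0336
[-0.18759625  0.1597249   0.35699487]
```

```bash
python3 -m inch '[[[0,0,0.3,0.02],[0,0,0,0],[0,0,0,0]]]'
python3 - <<'E'
from h import *
s=observe();print(np.round(s['torque'],2),np.round(s['qpos'],2))
c=cam('wrist');cv2.imwrite('pics/w6.png',c['img'][60:,100:540])
print(np.degrees(s['tool_rot'][2]))
for l in('probe','pins','stop','port'):
  for d in place_of('wrist',l)[:2]:print(l,np.round(d['at'],1),round(d['conf'],2),at_z(c,d['at'],.15).round(4))
E
```

```text
time: 16.2
tool_pos: [0.506, -0.1611, 0.1638]
tool_rot: [3.135, -0.005, 0.39]
contact_force: [0.5, -1.0, 17.3]
opening: 0.0336
[-0.12  0.3   0.57] [-0.45  0.41  1.61 -0.    1.12  0.73]
22.353628113905984
probe [233.2 315.3] 0.95 [ 0.5041 -0.1589  0.15  ]
pins [222.6 318.4] 0.55 [ 0.511 -0.158  0.15 ]
stop [229.4 365.2] 0.67 [ 0.5175 -0.1853  0.15  ]
```

View pics/w6.png

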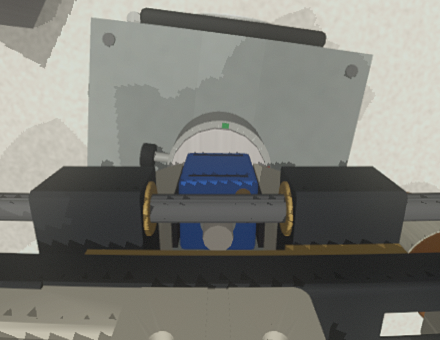

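Run:
```python
from h import *
s=observe();print(np.round(s['tool_pos'],4),np.round(s['contact_force'],1),np.round(s['torque'],2),s['opening'],s['time'])
print(hand_in())
```

```text
[ 0.506  -0.1611  0.1638] [ 0.8 -2.4 17.6] [-0.13  0.34  0.59] 0.033564968053504785 16.45
the job is handed in; nothing more can be done
None
```

I lifted the blue probe out of the stand, put its pins down the keyways and pressed it flush on the port. I then turned it clockwise to the stop and handed in at 16.5 s, still gripping at 60 N and pressing down.

**Flush:** the tool height stopped changing at 0.1638 m while the push rose. The final upward force reads 17.6 N; adding the probe's roughly 3.4 N weight gives about 21 N of push, against the 14 N spring force at flush.

**At the stop:** torque about the vertical began to rise at a tool yaw of about 25–26°, where I had measured the stop marks. It reached 0.59 N m with sideways force under 3 N. The final yaw was 22.4°, about 3° past the predicted stop, which I put down to give in the pads and measuring error.

**Checks that were incomplete or disagreed:**
- In the last wrist picture the gripper hides the red lines on the flange, so the stop is judged from torque and angle, not seen.
- The overhead and scene cameras put the port about 8–12 mm further out in x than the close wrist view. I used the wrist view, and the probe went in with only small side forces, up to 6.6 N.
- I did not check the yellow probe, vials, bottle and beaker again at the end. No unexpected forces showed during the moves.

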